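# Stand the fallen ball display back up

## Task

The display cube with the ball in it has fallen onto its side. Without gripping or lifting it, push against the upper part of its lid (above the button) to tip it back upright onto its wooden base, on the spot rather than shoving it along the shelf; only then press the button in the lid all the way down. Leave the bails, the ring gauge and the whistle where they are, and finish clear of everything.

Things in the scene. Friction and masses are not known exactly. Their poses are not given: they have to be found in the camera images.
- display: Ball display, about 0.6 kg, loose, 108 mm from base to lid: wooden base plate 104 x 104 x 22 mm, clear walls 88 x 88 mm outside with a 72 mm red ball fixed inside, black lid plate 104 x 104 x 8 mm, fixed on. Origin: centre of the base's underside. x axis: from base to lid; level at the start, lid towards the robot within 45 degrees, up when standing. z axis: up at the start.
- lid_edge (a point): Middle of the lid's outer-face edge that is uppermost at the start: 108 mm from the base's underside, 104 mm above the shelf. Pushed within some 25 mm of this edge the display tips about its heel, passes its balance point at about 40 degrees (centre of mass about 45 mm from the base's underside) and drops onto its base by itself; pushed low it slides.
- heel (a point): Middle of the base plate's edge that rests on the shelf at the start, 52 mm below the display's origin along its own z: the edge about which the display tips upright. It stays on the shelf (height 0) throughout. Upright, the base covers the 104 mm beyond this edge.
- catch_top (a point): Centre of the outer face of the lid's round steel button (26 mm across), in the middle of the lid: 118 mm from the base's underside when out, 112 mm when fully pressed. It stands 10 mm proud of the lid when out, 4 mm when in.
- catch (a joint): Travel of the lid button into the lid: 0 out (as at the start) to 0.006 m fully in. It takes about 3 N to move and stays where it is left; no spring.
- bails: Bystander, loose: wooden block 60 x 150 x 20 mm with three upright varnished bails, 133 mm high in all. Origin: centre of the underside. Beyond the display.
- gauge: Bystander, loose: aluminium ring gauge lying flat, 94 mm outside, 73 mm inside, 14 mm thick. Origin: centre of the underside. To one side of the display.
- whistle: Bystander, loose: blue plastic whistle, about 48 x 20 x 22 mm. Origin: underside, below the round barrel. To the other side of the display.
Things that resemble listed ones, but are neither listed nor needed, are in the scene too. There is more than one size of the display; the one meant has the size given above.

How it is judged:
By the outcome, as a careful person would: the job done as asked, in the order asked, and still so for the second after the job is handed in, with the robot touching nothing.
It also fails if it takes over 43 s, if anything falls off the work surface, if the arm or the gripper's body presses on something with over 40 N, if the wrist force passes 120 N, or if a joint passes its speed limit or range.

## Robot

A 6-joint arm with a two-finger parallel gripper is mounted at the origin on the work surface. World frame = base frame: x ahead of the robot, y to its left, z up, the work surface at z = 0. Lengths are in mm, angles in degrees, forces in N, time in s.
With the tool pointing down it reaches from about 300 to 850 mm from the base axis. Payload 4.2 kg.
Tool frame: the origin (TCP) lies between the finger pads; the fingertips stand 22 mm ahead of it and the grasp point (between the pads) lies 3 mm ahead of it; z points along the fingers, y is the line along which they close (so a half turn about z gives the same grasp; the last joint's range is limited). The gripper opens to 91 mm and grips with 3 to 60 N. Pads are 32 mm wide; open, the fingers measure 118 mm over their backs; the gripper's body (76 mm by 178 mm) begins 60 mm behind the grasp point.
Start: joints at [-65.031, 18.312, 89.639, -0, 72.044, -1.146], TCP at [253.109, -516.311, 235.976] pointing down, gripper open.
Joint ranges: [-177.97, 177.97], [-48.28, 115.42], [12.27, 149.76], [-77.06, 257.06], [2.81, 150.46], [-146.56, 146.56]. Speed limits (degrees/s): [147.25, 147.25, 180, 180, 180, 180].

## Interface

Orientations are given as a 3x3 rotation matrix whose columns are the frame's x, y, z axes.
In Python, from bench import robot gives the robot as it stands. Calls block until the motion is done:
- robot.move_to(position, orientation): joint-space move of the TCP to a pose.
- robot.move_straight(position, frame=None, speed=150, stop_force=None): straight line of the TCP; frame=None keeps the orientation; speed is the mean speed in mm/s. With stop_force (N) it stops when the force on the tool has changed by that much, and returns True; else False.
- robot.goto_joints(angles): joint-space move.
- robot.set_gripper(opening, f_grip=None): opening from 0.0 (shut) to 1.0 (fully open); f_grip is the grip in N (None keeps the last); returns when the fingers have stopped.
- robot.pause(seconds).
- robot.solve_ik(position, orientation): joint angles nearest the present ones, or None.
- robot.observe(): the state.
- robot.get_image(name): name is "scene" or "top"; returns a dict with "image" (480x640x3 uint8, red, green, blue), "intrinsics" (3x3 intrinsics, pixels), "extrinsics" (4x4, takes a point from camera to world coordinates). Camera axes: x right, y down, z forward; pixel columns grow to the right and rows downward; lengths in mm; the calibration is good to about 2 mm. A picture is of the moment at which its call begins. There is no depth.
A pose or a line that the arm cannot do raises robot.PlanningError and nothing moves.
- robot.sign_off(): hands the job in; it is judged then, once.
The state is a dict: "time_s": time; "qpos": joint angles; "dq": joint speeds; "joint_efforts": joint torques, N m; "eef_pos": TCP position; "tool_rot": TCP orientation; "wrist_force": force on the tool from outside, world axes, zero at the start; "ft_torque": the same for the moment, N m; "grip_width": opening from 0.0 (shut) to 1.0 (fully open); "grip_force": force on a finger pad.
Only numpy, scipy, OpenCV 4.12 (cv2) and the standard library are available. Lean on these libraries where they do the work, as an engineer would, in place of code of your own. Each camera call takes 0.05 s, during which the arm holds its last target. There are 200 camera calls.

## Working session

There is one attempt and no reset: what is moved stays moved. The work goes in short steps, each a Python script; the robot and the scene stay as the last script left them, time stands still between calls to the robot, and variables do not carry over. Pictures are saved under pics/ and viewed, at most 10 in all, crops included, and the job is handed in when it is done.

```bash
ls; mkdir -p pics
python3 - <<'E'
from bench import robot
import cv2,numpy as np
for n in ("scene","top"):
    d=robot.get_image(n); cv2.imwrite(f"pics/{n}0.png",d["image"][:,:,::-1])
    np.savez(f"{n}.npz",K=d["intrinsics"],E=d["extrinsics"]); print(n,d["intrinsics"],d["extrinsics"])
print(robot.observe())
E
```

```text
pics
scene [[518.49545553   0.         323.33082127]
 [  0.         518.49545553 239.97884374]
 [  0.           0.           1.        ]] [[ 8.21881352e-01  3.49043045e-01 -4.50199951e-01  1.14390728e+03]
 [ 5.69502064e-01 -4.84915100e-01  6.63720381e-01 -7.29566109e+02]
 [ 1.33582285e-02 -8.01889206e-01 -5.97323413e-01  7.42520686e+02]
 [ 0.00000000e+00  0.00000000e+00  0.00000000e+00  1.00000000e+00]]
top [[535.6435796    0.         328.88924737]
 [  0.         535.6435796  230.13706162]
 [  0.           0.           1.        ]] [[ 1.23751900e-02 -9.95586671e-01  9.30270684e-02  5.26598455e+02]
 [-9.99540434e-01 -1.48914992e-02 -2.64038778e-02  1.81470958e+01]
 [ 2.76726613e-02 -9.26575633e-02 -9.95313418e-01  1.39188533e+03]
 [ 0.00000000e+00  0.00000000e+00  0.00000000e+00  1.00000000e+00]]
{'time_s': 0.1, 'qpos': array([-6.50319660e+01,  1.83485150e+01,  8.96989968e+01, -5.57718492e-04,
        7.20432639e+01, -1.14806728e+00]), 'dq': array([ 0.04450026, -0.13788252, -0.14065621, -0.08935137, -0.00993053,
       -0.00163176]), 'joint_efforts': array([-2.45144938e-04, -4.13333917e+01, -2.32510632e+01,  7.28380610e-02,
        4.21962154e-02, -6.67155018e-05]), 'eef_pos': array([ 252.91613218, -515.93433897,  235.20177761]), 'tool_rot': array([[ 8.97902592e-01,  4.40193681e-01, -6.77162611e-04],
       [ 4.40194201e-01, -8.97901450e-01,  1.43236071e-03],
       [ 2.24908435e-05, -1.58420345e-03, -9.99998745e-01]]), 'wrist_force': array([ 0.07354064, -0.40929107,  0.48604717]), 'ft_torque': array([ 0.00572093,  0.00261743, -0.01286841]), 'grip_force': 0.0, 'grip_width': 1.0039412785139865}
```

View pics/scene0.png

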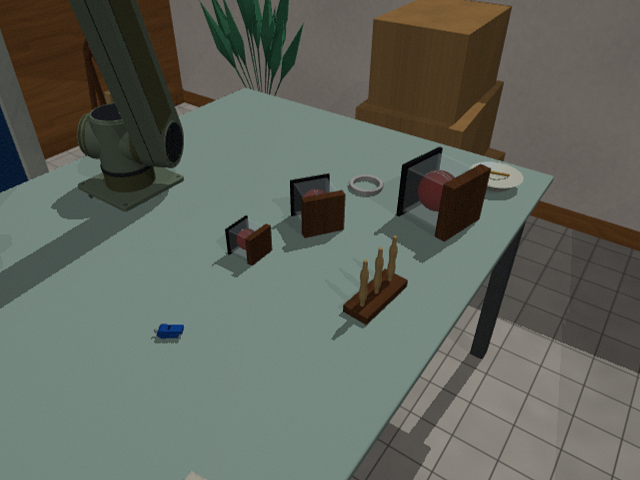

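View pics/top0.png

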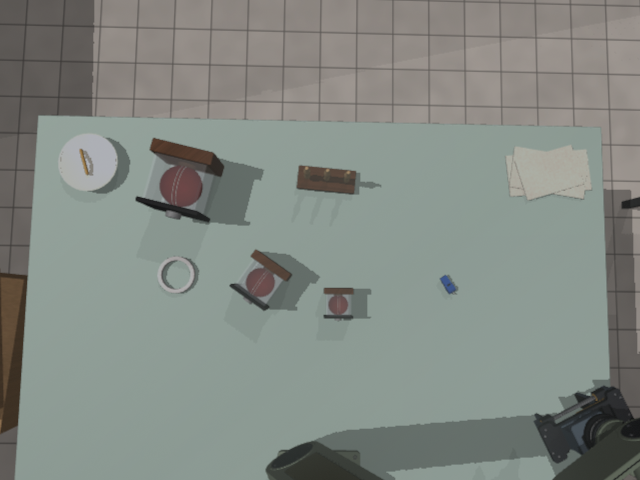

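The top view shows three displays. The middle one (lid edge about (232,286)–(268,308), base (255,252)–(290,278)) has the 104 mm size. I'll zoom in on it in both views.

Run:
```python
import cv2,numpy as np
a=cv2.imread("pics/top0.png")[240:320,220:300]; b=cv2.imread("pics/scene0.png")[165:245,280:360]
f=lambda i:cv2.resize(i,(400,400),interpolation=cv2.INTER_CUBIC)
c=np.hstack([f(a),f(b)]); c=np.clip(c.astype(float)*1.5,0,255).astype(np.uint8)
cv2.imwrite("pics/crop0.png",c)
```

```text
(no output)
```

View pics/crop0.png

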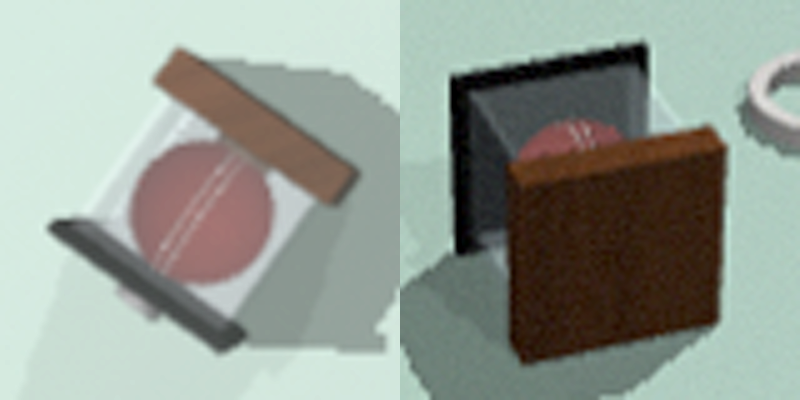

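Left crop (top): base upper outer corners at (180,48) and (357,173), lid edge from (50,228) to (222,350), and the button sticking out to the lower left. Right crop (scene): base underside corners at (510,185), (722,150), (718,322) and (522,362). I'll fit x, y and yaw to these.

```bash
cat > h.py <<'E'
import numpy as np,cv2
from scipy.optimize import least_squares
C={n:np.load(n+".npz") for n in ("scene","top")}
def proj(n,P):
    E=np.linalg.inv(C[n]["E"]); q=np.atleast_2d(P)@E[:3,:3].T+E[:3,3]; q=q@C[n]["K"].T; return q[:,:2]/q[:,2:]
def ray(n,uv,z):
    K,E=C[n]["K"],C[n]["E"]; d=E[:3,:3]@np.linalg.inv(K)@[uv[0],uv[1],1]; return E[:3,3]+d*(z-E[2,3])/d[2]
def R(yaw): c,s=np.cos(yaw),np.sin(yaw); return np.array([[c,-s,0],[s,c,0],[0,0,1]])
E
python3 - <<'E'
from h import *
T=lambda u,v:np.array([220+(u+.5)/5-.5,240+(v+.5)/5-.5])
S=lambda u,v:np.array([280+(u-400+.5)/5-.5,165+(v+.5)/5-.5])
# local (x from base, y, z from centre); side to be decided: yaw~180+, local y = z x x
L=[]
# robot looks +x; display x axis ~ -X, so local +y ~ -Y (right, image right in top)
t=[((0,-52,52),(180,48)),((0,52,52),(357,173)),((22,-52,52),(153,80)),((22,52,52),(333,203)),((104,-52,52),(52,226)),((104,52,52),(230,346))]
s=[((0,52,52),(510,185)),]
s=[((0,52,52),(510,185)),((0,-52,52),(722,150)),((0,52,-52),(522,362)),((0,-52,-52),(718,322)),((22,52,52),(510,168)),((22,-52,52),(712,126)),((104,52,52),(452,75)),((104,-52,52),(647,44))]
data=[("top",a,T(*b)) for a,b in t]+[("scene",a,S(*b)) for a,b in s]
def res(p,names=("top","scene")):
    return np.concatenate([(proj(n,R(p[2])@np.array(a,float)+[p[0],p[1],52])-b).ravel() for n,a,b in data if n in names])
g=ray("top",T(268,125),104)
for names in (("top",),("scene",),("top","scene")):
    r=least_squares(res,[g[0],g[1],np.pi-.6],args=(names,),loss="soft_l1"); r2=least_squares(res,[g[0],g[1],np.pi+.6],args=(names,),loss="soft_l1")
    r=min(r,r2,key=lambda q:q.cost)
    print(names,r.x[:2],np.degrees(r.x[2]),r.cost); print(np.round(res(r.x,names).reshape(-1,2),1).tolist())
p=r.x; print("lid_edge",R(p[2])@[108,0,52]+[p[0],p[1],52])
for n,uv,z in (("gauge",(176,275),7),("whistle",(448,285),10),("bails",(326,178),20),("small",(338,305),60)): print(n,ray("top",uv,z))
from bench import robot
np.save("p.npy",p)
a=p[2]; X=np.array([np.cos(a),np.sin(a),0])
print(X)
E
```

```text
('top',) [570.86712489 116.31630764] 145.98093886407347 1.263679361166474
[[-0.1, -0.6], [0.1, -0.9], [0.0, 0.5], [-0.4, 0.7], [0.1, -0.4], [0.3, 0.6]]
('scene',) [571.08040948 115.67056718] 144.66323992819449 4.679585192454404
[[1.2, 0.0], [1.1, -0.7], [-0.7, 1.2], [0.2, 1.0], [-1.7, -1.4], [-0.4, -0.5], [-0.4, 0.3], [0.5, -0.2]]
('top', 'scene') [571.04782627 116.15805111] 145.50447302076734 6.4270288553940045
[[0.1, -0.9], [0.0, -0.8], [0.1, 0.2], [-0.5, 0.8], [0.0, -0.9], [-0.1, 0.5], [1.5, 0.1], [1.0, -0.9], [-0.5, 1.3], [0.2, 0.8], [-1.6, -1.3], [-0.5, -0.7], [-0.8, 0.4], [-0.1, -0.4]]
lid_edge [482.03742255 177.32297594 104.        ]
gauge [534.96722374 371.08823619   7.        ]
whistle [ 518.02835695 -328.06287581   10.        ]
bails [790.65254317  -9.05979983  20.        ]
small [465.92676919 -41.96700817  60.        ]
[-0.8241704  0.5663419  0.       ]
```

```bash
cat >> h.py <<'E'
p=np.load("p.npy"); heel=np.array([p[0],p[1],0]); d=-np.array([np.cos(p[2]),np.sin(p[2]),0]); S0=94.
def frame(sg):
    y=sg*R(p[2])[:,1]; z=np.array([0,0,-1.]); return np.column_stack([np.cross(y,z),y,z])
def arc(th):
    t=np.radians(th); return d*(-108*np.cos(t)+S0*np.sin(t))+[0,0,108*np.sin(t)+S0*np.cos(t)]
E
python3 - <<'E'
from h import *
from bench import robot
pre=heel+d*(-108-16-28)+[0,0,S0+22]; hi=pre+[0,0,120]
c=[(abs(q[5]),sg) for sg in (1,-1) if (q:=robot.solve_ik(hi,frame(sg))) is not None]; print(c)
F=frame(min(c)[1]); np.save("F.npy",F)
robot.set_gripper(0.5)
robot.move_to(hi,F); robot.move_straight(pre,speed=120); robot.pause(.2)
o=robot.observe(); print(o["time_s"],o["eef_pos"]-pre,o["wrist_force"])
print(robot.move_straight(pre+d*45,speed=20,stop_force=1.5))
o=robot.observe(); print(o["time_s"],(o["eef_pos"]-pre)@d,o["eef_pos"],o["wrist_force"],o["grip_width"])
np.save("c0.npy",o["eef_pos"])
d_=robot.get_image("scene"); cv2.imwrite("pics/s1.png",cv2.resize(d_["image"][150:270,240:400,::-1],(640,480),interpolation=cv2.INTER_CUBIC))
E
```

```text
[(np.float64(32.44745278657661), -1)]
4.9083 [0.33138022 0.13414003 0.60204609] [ 0.16934075  0.02082784 -0.88852203]
True
6.2167 25.685850318852484 [466.81852776 187.51326389 115.60669851] [ 0.28910981 -0.84293172  0.76531647] 0.5025764671285946
```

View pics/s1.png

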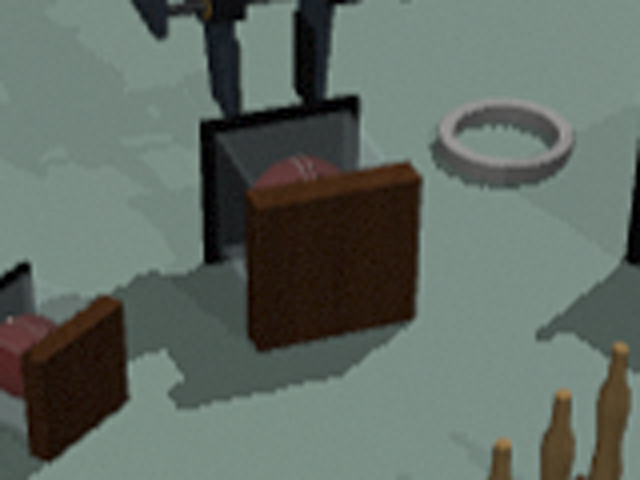

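The fingers straddle the middle of the lid's top edge ((230,100) and (315,95) in the crop). The display hasn't moved. Next I follow the tipping arc part-way and check.

Run:
```python
from h import *
from bench import robot
c0=np.load("c0.npy")+d*1.5; c0[2]=S0+22
for th in (6,12,18):
    robot.move_straight(c0+arc(th)-arc(0),speed=35)
    o=robot.observe(); print(th,o["time_s"],o["wrist_force"].round(1),o["eef_pos"].round(1))
d_=robot.get_image("scene"); cv2.imwrite("pics/s2.png",cv2.resize(d_["image"][150:270,240:400,::-1],(640,480),interpolation=cv2.INTER_CUBIC))
```

```text
6 6.9 [-4.8  2.3  2.5] [476.  180.8 126.9]
12 7.475 [-5.2  1.2  3.7] [485.7 174.3 136.4]
18 8.05 [-4.6  1.   2.8] [496.2 167.2 144.7]
```

View pics/s2.png

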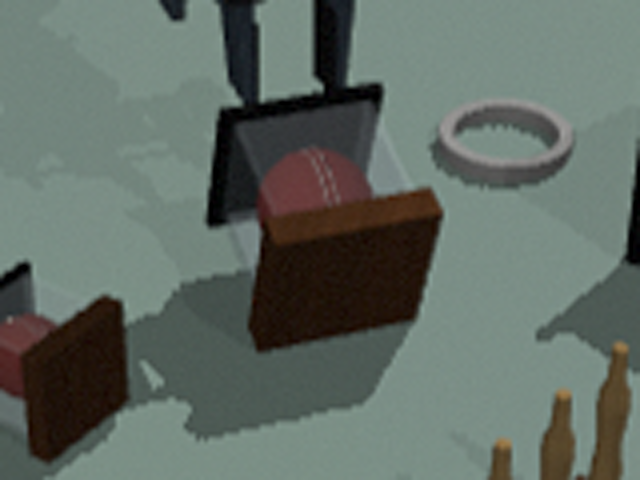

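It's tipping on the spot: the base's bottom corners are still at (258,350) and (415,318), the heel hasn't slid, and the lid is well clear of the shelf. I'll carry on along the arc.

Run:
```python
from h import *
from bench import robot
c0=np.load("c0.npy")+d*1.5; c0[2]=S0+22
for th in (24,30,36,41,46):
    robot.move_straight(c0+arc(th)-arc(0),speed=35)
    o=robot.observe(); print(th,o["time_s"],o["wrist_force"].round(1),o["eef_pos"].round(1))
robot.pause(.5)
o=robot.observe(); print(o["time_s"],o["wrist_force"].round(1))
d_=robot.get_image("scene"); cv2.imwrite("pics/s3.png",cv2.resize(d_["image"][150:270,240:400,::-1],(640,480),interpolation=cv2.INTER_CUBIC))
```

```text
24 8.675 [-0.9  0.4  2.7] [507.7 159.7 151.8]
30 9.25 [-0.6  0.6  1.2] [518.9 151.8 157.3]
36 9.825 [-0.5  1.3  0.4] [530.7 143.6 161.5]
41 10.3333 [ 0.7  0.1 -0.4] [540.8 136.5 163.7]
46 10.8417 [-0.4 -0.1  0.9] [551.  129.6 164.9]
11.3417 [ 0.4 -0.5 -0.2]
```

View pics/s3.png

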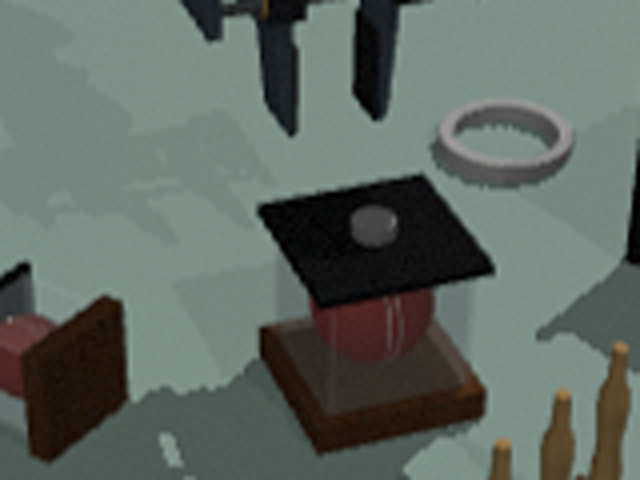

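The display is standing upright, with the button top at about (374,219) in the crop. Next I locate the button and press it.

Run:
```python
from h import *
from bench import robot
b=ray("scene",(240+374.5/4-.5,150+219.5/4-.5),118); pr=heel+52*d+[0,0,118]; print(b,pr)
t=(b+pr)/2; F=np.load("F.npy")
o=robot.observe(); robot.move_straight(o["eef_pos"]+[0,0,35],speed=150)
robot.move_straight([t[0],t[1],118+22+45],speed=120); robot.set_gripper(0.0)
robot.move_straight([t[0],t[1],118+22+5],speed=80); robot.pause(.2)
print(robot.observe()["time_s"],robot.observe()["wrist_force"])
hit=robot.move_straight([t[0],t[1],110+22],speed=12,stop_force=15)
o=robot.observe(); print(hit,o["time_s"],o["eef_pos"],o["wrist_force"])
for n in ("scene",):
    d_=robot.get_image(n); cv2.imwrite(f"pics/s4.png",cv2.resize(d_["image"][150:270,240:400,::-1],(640,480),interpolation=cv2.INTER_CUBIC))
```

```text
[615.44210348  85.95942184 118.        ] [613.90468732  86.70827249 118.        ]
14.2333 [ 0.624288   -0.04387345  0.24200284]
False 15.4667 [614.73497957  86.33677151 134.21753331] [-3.39362917 -0.31165382 13.01751753]
```

View pics/s4.png

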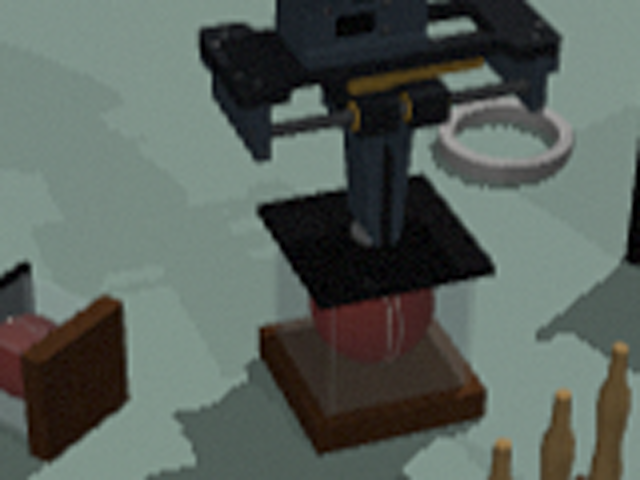

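The fingertip is on the button, and at 112.2 mm with 13 N it has bottomed out. I'll press slightly harder, retreat and check.

Run:
```python
from h import *
from bench import robot
o=robot.observe(); x,y,z=o["eef_pos"]
hit=robot.move_straight([x,y,z-5],speed=10,stop_force=10)
o=robot.observe(); print(hit,o["time_s"],o["eef_pos"],o["wrist_force"])
robot.move_straight([x,y,260],speed=100)
robot.move_straight(np.array([x,y,280])-d*150,speed=150); robot.pause(.5)
o=robot.observe(); print(o["time_s"],o["eef_pos"],o["wrist_force"])
f=lambda i:cv2.resize(i[:,:,::-1],(400,400),interpolation=cv2.INTER_CUBIC)
a=robot.get_image("scene")["image"][180:270,295:385]; b=robot.get_image("top")["image"][140:380,140:380]
cv2.imwrite("pics/s5.png",np.hstack([f(a),f(b)]))
```

```text
True 15.75 [614.7009327   86.35477659 134.28877389] [-0.64863027 -0.25209048  3.72652847]
18.8167 [491.19046081 171.1947284  279.94435366] [0.17028732 0.52168712 0.35360728]
```

View pics/s5.png

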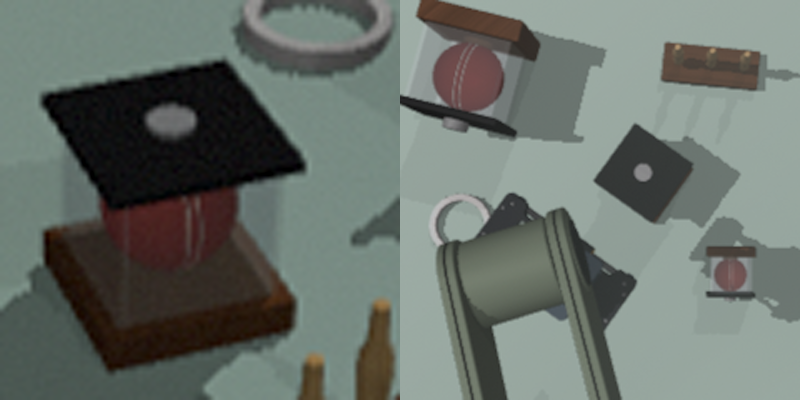

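The display is standing on its spot and the button is low. That last press was cut short by a force drop when the target changed, so I'll press once more, firmly, to be sure.

Run:
```python
from h import *
from bench import robot
x,y=614.7,86.35
robot.move_straight([x,y,260],speed=180)
robot.move_straight([x,y,140],speed=120); robot.pause(.2)
hit=robot.move_straight([x,y,128],speed=15,stop_force=22)
for _ in range(2):
    o=robot.observe(); print(hit,o["time_s"],o["eef_pos"],o["wrist_force"]); robot.pause(.2)
robot.move_straight([x,y,260],speed=100)
robot.move_straight(np.array([x,y,280])-d*150,speed=150); robot.pause(.5)
o=robot.observe(); print(o["time_s"],o["wrist_force"])
f=lambda i:cv2.resize(i[:,:,::-1],(400,400),interpolation=cv2.INTER_CUBIC)
a=robot.get_image("scene")["image"][180:270,295:385]; b=robot.get_image("top")["image"][140:380,140:380]
cv2.imwrite("pics/s6.png",np.hstack([f(a),f(b)]))
```

```text
True 21.8333 [614.76845396  86.36021276 134.29730313] [-1.34631945  0.39403902  3.84374841]
True 22.0333 [614.7446378   86.35097443 134.26064257] [-0.9595123   0.73840011  5.33671892]
25.3083 [-0.2326333   0.18761395 -0.22445268]
```

View pics/s6.png

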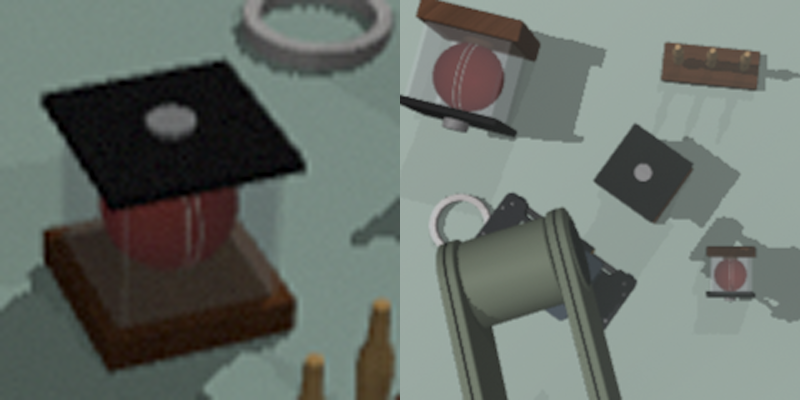

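The 22 N press stopped at the same height, so the button is fully in. The display is upright, the gauge, bails and other displays visible haven't moved, and the arm is clear.

```bash
python3 -c "
from bench import robot
print(robot.sign_off())"
```

```text
the job is handed in; nothing more can be done
None
```

The display was tipped upright on the spot, then its button was pressed fully in (a second press at 22 N moved it no further); the arm never went near the bails, gauge or whistle, it finished clear, and the job was handed in at about 25 s.

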